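# Hang the toe guard on a shear treadle

### The arm

A 6-joint arm with a two-finger parallel gripper is mounted at the origin on the work surface; the furniture and walls round the work are solid. World frame = base frame: x ahead of the robot, y to its left, z up, the work surface at z = 0. Lengths are in m, angles in rad, forces in N, time in s.
With the tool pointing down it reaches from about 0.4 to 0.825 m from the base axis. Payload 7 kg.
Tool frame: the origin (TCP) lies on the centre line of the jaws, within the pads' length; the fingertips stand 11 mm ahead of it and the grasp point (between the pads) lies 8 mm behind it; z points along the fingers, y is the direction in which the jaws open and shut (so a half turn about z gives the same grasp; the last joint's range is limited). The gripper opens to 88 mm and grips with 3 to 60 N. Pads are 19 mm wide; open, the fingers measure 130 mm over their backs; the gripper's body (78 mm by 193 mm) begins 47 mm behind the grasp point.
Start: joints at [1.566, 0.359, 0.012, 0, -1.224, -0.288], TCP at [0.195, 0.646, 0.238] pointing down, gripper open.
Joint ranges: [-3.07, 3.07], [-1.43, 2.12], [-1.02, 1.25], [-3.03, 1.67], [-3.05, -0], [-3.03, 3.03]. Speed limits (rad/s): [2.39, 2.39, 3.01, 3.14, 3.14, 3.14].

### API

Orientations are given as [roll, pitch, yaw] about the fixed x, y, z axes, in that order (R = Rz(yaw) Ry(pitch) Rx(roll)).
In Python, from station import * gives the robot as it stands.
- The arm moves only by the tool play_rows, never from a script. Its argument "targets" is a list of rows, each a list of 7 numbers: the turn, a rotation vector about the world's x, y, z in rad, then the shift along the world's x, y, z in m, then the opening, from 0 (shut) to 1 (fully open). A call has 1 to 12 rows; each row shifts and turns the pose as measured when the row begins; what a row does not reach is not made up. A row lasts 1/8 s, in which the tool goes at most 62.5 mm and 10.7 degrees, less where a joint would pass 70% of its speed; a pose out of reach is approached as far as the arm can. A call is refused whole if a number of a shift passes 0.0625 or a number of a turn 0.188, either way. A call with a gripper value outside its range is refused whole. The fingers move at their own pace and stop on an object; "grip_force" is the grip in N (left out, the last holds). Time passes only in rows, so rows that do not move let the fingers close. It gives the time, the measured TCP pose, the force and the opening at its end, in the units of the state.
- get_state(): the state, without advancing time (a new reading comes with each control period).
- grab_frame(name): name is "scene" or "top" or "wrist"; returns (picture, depth): 480x640x3 uint8, blue, green, red; 480x640 float32, m along the optical axis (not along the pixel's ray), 0 where there is no reading.
- camera_params(name): a dict with "camera_matrix" (3x3 intrinsics, pixels), "extrinsics" (4x4, takes a point from world to camera coordinates); the wrist camera has in their place "hand_eye" (4x4, takes a point from camera to tool coordinates, whose origin is the TCP and whose axes are the flange's). Camera axes: x right, y up, looking along -z (the intrinsics and any distortion apply to the point x, -y, -z); pixel columns grow to the right and rows downward; lengths in m; the calibration is good to about 2 mm. A picture is of the moment at which its call begins: read the wrist's pose just before it. camera_params takes no time and is no camera call.
- job_done(): hands the job in, once; it reports no verdict.
The state is a dict: "t": time; "q": joint angles; "qd": joint speeds; "joint_efforts": joint torques, N m; "eef_pos": TCP position; "ee_rot": TCP orientation; "force": force on the tool from outside, world axes, zero at the start; "moment": the same for the moment, N m; "width": finger opening in m.
Only numpy, scipy, OpenCV 4.12 (cv2) and the standard library are available. Lean on these libraries where they do the work, as an engineer would, in place of code of your own. Each camera call takes 0.05 s, during which the arm holds its last target.

### The job

The foot treadle of the sheet shear gets its toe guard back. While the pedal is still uncovered, press it right down to its stop, hold it there for a moment, and let it spring back up; then pick the toe guard up off the bench and offer it up to the treadle, right side up and level over the pedal, with its knuckle in the gap between the bracket's two knuckles and all three bores in line so that the hinge bolt could be slid through. Finish still holding the guard there, its weight in the gripper and not resting on the bracket, and leave the bolt, the nut and the spanner where they lie.

Things in the scene. Friction and masses are not known exactly. Their poses are not given: they have to be found in the camera images.
- treadle: Grey foot treadle fixed to the bench: base plate 230 x 140 x 8 mm, hinged pedal, upright bracket (90 mm wide) near the rear. Origin: centre of the underside. x from the toe end (facing the robot) to the rear, y along the hinge axes, z up. On the bracket's top: two knuckles, tubes 24 mm outside, 16 mm inside, 18 mm long along y, the 29 mm gap between them open upward; 20 mm free below the axis.
- hinge_axis (a point): The point on the bore axis of the bracket's two knuckles, midway in the gap; 80 mm behind the treadle's origin and 155 mm above the bench. Axes as treadle, the bore axis is y. The guard's bore must come here.
- pedal_tread (a point): Centre of the upper face of the pedal's black rubber tread (56 x 74 mm) at its toe end: 73 mm in front (-x) of the treadle's origin, 74 mm above the bench with the pedal up, 44 mm with it down. It moves with the pedal, on an arc of 112 mm radius about a pivot along y.
- pedal (a joint): Angle of the pedal, rad: 0 up at rest, 0.27 down on its rubber stop. A spring lifts it; pushed straight down at the middle of the tread it starts to move at about 3 N and is fully down at about 8 N.
- guard: Toe guard, loose grey sheet-metal flap, 0.4 to 0.65 kg, flat on the bench. Plate 125 (x) x 100 (y) mm, top 15 mm up, edges folded down. Grip rib on top along x: 90 mm long, 12 mm thick (y), 15 to 48 mm above the underside. Origin: on the underside below the rib's middle and the centre of mass (both within 3 mm). x to the knuckle end (away from the robot, +-0.6 rad), y along the bore, z up.
- guard_bore (a point): Centre of the guard's single knuckle: tube of 24 mm outside and 16 mm inside diameter, 24 mm long along y, on the middle of the rear edge; 80 mm behind (+x) the guard's origin and 13 mm above its underside. Axes as guard.
- hinge_bolt: Hexagon bolt, 12 mm shank, 88 mm long, lying on the bench between guard and treadle; not to be moved. Origin: underside, middle of its length; y along the bolt.
- hinge_nut: Hexagon nut, 22 mm across flats, 10 mm high, lying on the bench between guard and treadle; not to be moved. Origin: centre of its underside.
- spanner: Flat steel spanner, 166 mm long, lying at the right of the bench; not to be moved. Origin: centre of its underside, y along its length.
Things that resemble listed ones, but are neither listed nor needed, are in the scene too. Of the things like the guard, leave any that is turquoise; of the rest the smaller one is meant.

How it is judged:
By the outcome, as a careful person would: the job done as asked, in the order asked, and still so for the second after the job is handed in, while the arm keeps its last pose, push and grip.
It also fails if it takes over 56 s, if anything falls off the work surface, if the arm or the gripper's body presses on something with over 40 N, if the wrist force passes 120 N, or if a joint passes its speed limit or range.

## Working session

There is one attempt and no reset: what is moved stays moved. The work goes in short steps, Python scripts to look and compute and a tool call to move; the robot and the scene stay as the last step left them, time stands still between calls to the robot, and variables do not carry over. Pictures are saved under pics/ and viewed, and the job is handed in when it is done.

Besides the shell and the picture viewer there is one more tool, called after "Request:" by a JSON object that holds its "op" and its "data". play_rows: Moves the arm, as the interface text tells. Its arguments: {"type":"object","properties":{"targets":{"type":"array","items":{"type":"array","items":{"type":"number"}}},"grip_force":{"type":"number"}},"required":["targets"]}

```bash
ls; mkdir -p pics
cat > h.py <<'E'
import sys; sys.path.insert(0,'.')
from station import *
import numpy as np, cv2
E
python3 - <<'E'
from h import *
s=get_state(); print(s)
for n in ("scene","top"):
    im,d=grab_frame(n); cv2.imwrite(f"pics/{n}0.png",im); np.savez(f"{n}0.npz",im=im,d=d); print(n,camera_params(n))
print(camera_params("wrist"))
E
```

```text
pics
{'t': 0.0, 'q': array([ 1.56610351e+00,  3.59415592e-01,  1.10747720e-02, -3.32180261e-04,
       -1.22409186e+00, -2.88121734e-01]), 'qd': array([-2.09770772e-04, -6.05858742e-05,  9.57237867e-05, -3.09744413e-04,
        2.42968597e-04, -1.84338511e-03]), 'joint_efforts': array([ 1.24740716e-03, -5.82712591e+01,  2.93045032e+01,  6.99658424e+00,
        6.97313400e-03, -1.45112463e-04]), 'eef_pos': array([0.1947182 , 0.64582643, 0.23661427]), 'ee_rot': array([ 3.13993501e+00, -1.65618569e-04, -2.92927541e-01]), 'force': array([-0.24597303, -0.09604424,  0.78638202]), 'moment': array([ 0.02569713, -0.03188997,  0.01455311]), 'width': 0.08764672369920483}
scene {'camera_matrix': array([[559.24395588,   0.        , 323.23232281],
       [  0.        , 559.24395588, 239.74821233],
       [  0.        ,   0.        ,   1.        ]]), 'extrinsics': array([[ 0.70304888, -0.7108926 , -0.01881436, -0.25680819],
       [ 0.31500513,  0.28759199,  0.90446814, -0.28153721],
       [-0.63756885, -0.64181194,  0.42612604, -1.55438703],
       [ 0.        ,  0.        ,  0.        ,  1.     
[... 271 characters left out ...]
99812774,  0.00525765,  0.06093737, -0.47114844],
       [-0.06095518,  0.00329638,  0.99813506, -1.43087781],
       [ 0.        ,  0.        ,  0.        ,  1.        ]])}
{'camera_matrix': array([[387.68096091,   0.        , 315.6418285 ],
       [  0.        , 387.68096091, 244.785232  ],
       [  0.        ,   0.        ,   1.        ]]), 'hand_eye': array([[ 8.53884924e-04,  9.57829212e-01,  2.87336862e-01,
         7.80416003e-02],
       [ 9.99999515e-01, -6.77029807e-04, -7.14859844e-04,
         3.38410021e-04],
       [-4.90178021e-04,  2.87337333e-01, -9.57829325e-01,
        -1.47610928e-01],
       [ 0.00000000e+00,  0.00000000e+00,  0.00000000e+00,
         1.00000000e+00]])}
```

View pics/scene0.png

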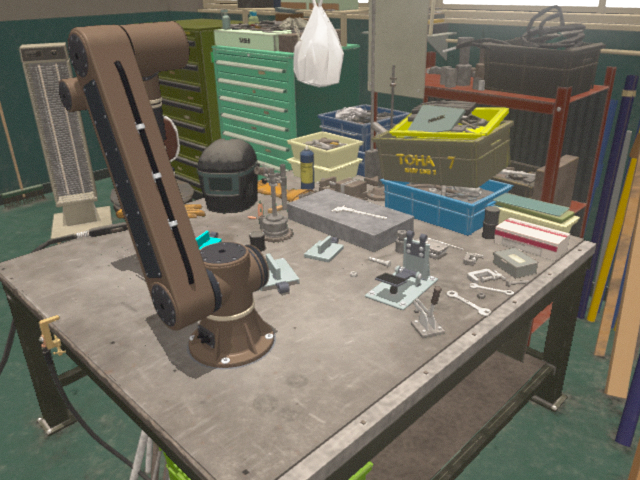

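View pics/top0.png

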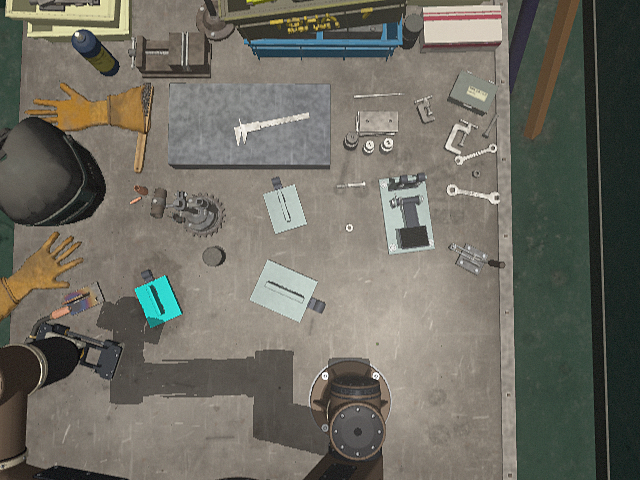

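The top view shows three guard-like flaps: turquoise at (158,300), a large grey one at (285,290) and a smaller grey one at (285,208) with its knuckle at (277,183). The smaller grey one is the guard. The treadle is at (407,215), with its tread at (412,237) and the knuckles at (407,182). Next I'll measure these.

```bash
cat >> h.py <<'E'
def cam(n): 
    p=camera_params(n); return p["camera_matrix"],p["extrinsics"]
def ray(n,u,v,E=None):
    if E is None: K,E=cam(n)
    else: K=camera_params(n)["camera_matrix"]
    d=np.array([(u-K[0,2])/K[0,0],-(v-K[1,2])/K[1,1],-1.])
    R=E[:3,:3]; o=-R.T@E[:3,3]; return o,R.T@d
def onz(n,u,v,z,E=None):
    o,d=ray(n,u,v,E); return o+d*(z-o[2])/d[2]
def pt(n,u,v,dep,E=None):
    o,d=ray(n,u,v,E); return o+d*dep
def proj(n,P,E=None):
    if E is None: K,E=cam(n)
    else: K=camera_params(n)["camera_matrix"]
    c=E[:3,:3]@np.asarray(P,float)+E[:3,3]; return np.array([K[0,0]*c[0]/-c[2]+K[0,2],-K[1,1]*c[1]/-c[2]+K[1,2]])
def cloud(n,d,E=None):
    if E is None: K,E=cam(n)
    else: K=camera_params(n)["camera_matrix"]
    v,u=np.mgrid[0:480,0:640]
    c=np.stack([(u-K[0,2])/K[0,0]*d,-(v-K[1,2])/K[1,1]*d,-d],-1)
    return (c-E[:3,3])@E[:3,:3]
from scipy.spatial.transform import Rotation as Rot
def wristE():
    s=get_state(); H=camera_params("wrist")["hand_eye"]
    T=np.eye(4); T[:3,:3]=Rot.from_euler('xyz',s["ee_rot"]).as_matrix(); T[:3,3]=s["eef_pos"]
    return np.linalg.inv(T@H)
E
python3 - <<'E'
from h import *
f=np.load("top0.npz"); im=f["im"]; d=f["d"]
cv2.imwrite("pics/topcrop.png",cv2.resize(im[150:300,230:480],None,fx=3.2,fy=3.2,interpolation=cv2.INTER_CUBIC))
P=cloud("top",d)
for n,(u,v) in dict(table=(330,260),g1=(270,215),rib=(285,205),kn=(277,183),tread=(412,237),base=(390,240),bk=(407,182),nut=(349,227)).items():
    print(n,P[v,u].round(4), onz("top",u,v,0).round(3))
hsv=cv2.cvtColor(im,cv2.COLOR_BGR2HSV)
print(im[215,270],im[240,390],im[260,330])
z=P[...,2]
print("treadle z map")
for v in range(172,255,3): print(v,(z[v,378:440:3]*1000).astype(int))
print("guard z")
for v in range(172,240,3): print(v,(z[v,258:312:3]*1000).astype(int))
E
```

```text
table [0.4117 0.0585 0.0053] [0.412 0.058 0.   ]
g1 [0.5447 0.238  0.0131] [0.546 0.239 0.   ]
rib [0.5714 0.1917 0.0397] [0.577 0.195 0.   ]
kn [0.6394 0.2174 0.022 ] [0.643 0.219 0.   ]
tread [ 0.4773 -0.1743  0.0695] [ 0.482 -0.188  0.   ]
base [ 0.4726 -0.1213  0.0014] [ 0.473 -0.121  0.   ]
bk [ 0.6193 -0.1443  0.1606] [ 0.649 -0.174  0.   ]
nut [0.5108 0.0019 0.0041] [0.511 0.002 0.   ]
[193 199 187] [199 206 193] [131 143 149]
treadle z map
172 [-3  3  0 -4 -1  3  0  1 -2 -5 -5  0  0  1 -4  0  3  0 -2  5  1]
175 [  1   0  -3  -7  -1  -1  -6  -4   0 155   0   2  34 151 170 166   4  -5
   5   1   3]
178 [  -3   -3   -8    0   28    7    8    5  160  164 1456  140  135  149
  165  165  133    1   -2   -2   -3]
181 [  0   4  12   9  33 118 136 134 162 168 131 124 133 142 161 156  -5   2
   0  -1   6]
184 [  0   7  19   7   5 106 107 126 158 120 107 102  98 126  11   6   0  -3
  -5   0  -3]
187 [ -5   2  12  13  53  62  48 105 101  31  17  11   7  10   5   7  -3   6
   0   0   2]
190 [ 0 13  5 10  9 10 12  9  4 10 10  5  6  7 14 12  9  0  0 -2  0]
193 [ 2  8  9  7  4 10  8  8 10  6
[... 2163 characters left out ...]
 15 15 10 49 39 16 15 12 13 11  0  3 -3]
208 [ 3  0  0 14 10 14 15 14 45 48 17 14 17 12 22  4  1 -2]
211 [ 4 -1  0 -2  5 13 19 13 10 49 10 15 16 10 13 -4  1  0]
214 [-3 -8  0  2 14 13 13  9 19 51 25 15 11 14 13 15 -4 -6]
217 [-5  4 -3  4 18 20 17 11 15 46 46 12 15 14 15 16  1  3]
220 [-5 -2  0  0  0 19 12 13 12 14 47 14 15 15 13 18  0  2]
223 [ 2  0  4  0  1 18 14 15 13 15 11 14 14  6 12 10 16  0]
226 [ 7 -3 -1  2  4 17 25 16 15 15 16 16 23 14 11 -2  1 -4]
229 [ 1  1  1  0  3 -1 13 20 17  9 14 11  2 -1 -1  0  3  0]
232 [ 1  0  5  5  2  0 16 17  8 -1  0 -2  4  5  0  5  0  1]
235 [ 2 -2  1  4 -1  0  0 -3  0 -3  0  5 -2  6  1  0 -1  1]
238 [-5  0 -2  3 -1  2  0 -3 -2  0  0  5 -1  0  0  0 -3 -8]
```

View pics/topcrop.png

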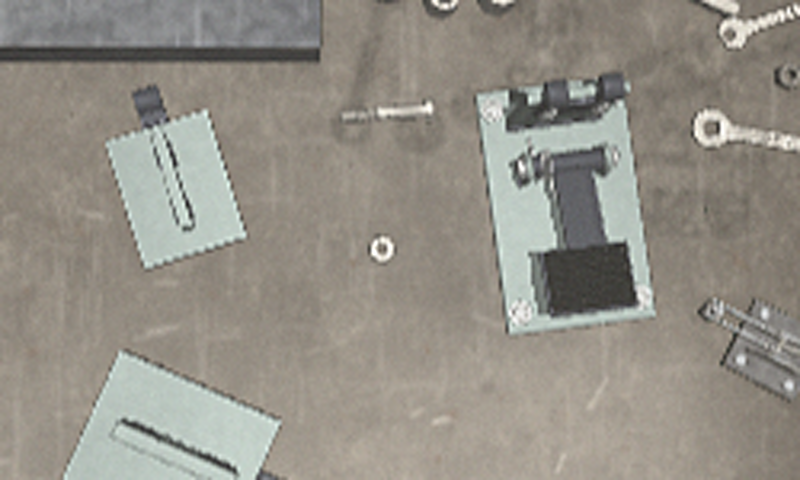

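Run:
```python
from h import *
f=np.load("top0.npz"); im=f["im"]; d=f["d"]; P=cloud("top",d)
hsv=cv2.cvtColor(im,cv2.COLOR_BGR2HSV)
print(hsv[215,270],hsv[240,390],hsv[260,330],hsv[183,277])
light=((hsv[...,2]>150)&(hsv[...,0]>50)&(hsv[...,0]<100)).astype(np.uint8)
n,lab,st,ce=cv2.connectedComponentsWithStats(light)
for i in range(1,n):
    if st[i,4]>400: print(i,st[i],ce[i].round(1))
def rect(lb,z,name):
    m=(lab==lb).astype(np.uint8); m=cv2.morphologyEx(m,cv2.MORPH_CLOSE,np.ones((5,5)))
    c=max(cv2.findContours(m,cv2.RETR_EXTERNAL,cv2.CHAIN_APPROX_NONE)[0],key=cv2.contourArea)
    hull=cv2.convexHull(c)[:,0].astype(float)
    W=np.array([onz("top",u,v,z)[:2] for u,v in hull],np.float32)
    r=cv2.minAreaRect(W*1000); print(name,r, 'px half size', 1.43/486*1000/2)
    return W
for i in range(1,n):
    if st[i,4]>400:
        u,v=ce[i]
        if 370<u<440: rect(i,.008,"treadle")
        elif 260<u<310 and v<240: rect(i,.015,"guard")
        else: rect(i,.015,"other")
# rib via depth
z=P[...,2]
m=np.zeros_like(light); m[185:230,265:305]=1; m=(m>0)&(z>.035)&(z<.06)
Q=P[m][:,:2]; print("rib",len(Q),Q.mean(0)); 
c=Q.mean(0);U,S,V=np.linalg.svd(Q-c);v=V[0]*np.sign(V[0][0]);t=(Q-c)@v;print(v,np.arctan2(v[1],v[0]),t.min(),t.max())
# dark knuckle of guard
k=((hsv[...,2]<110)).astype(np.uint8); k2=np.zeros_like(k);k2[174:194,268:286]=k[174:194,268:286]
vv,uu=np.nonzero(k2);print("kn px",uu.mean(),vv.mean(),len(uu),onz("top",uu.mean(),vv.mean(),.02))
# tread
k2=np.zeros_like(k);k2[222:250,395:432]=(hsv[...,2]<60)[222:250,395:432]
c=max(cv2.findContours(k2,cv2.RETR_EXTERNAL,cv2.CHAIN_APPROX_NONE)[0],key=cv2.contourArea)[:,0]
W=np.array([onz("top",u,v,.074)[:2] for u,v in c],np.float32)*1000;print("tread",cv2.minAreaRect(W))
```

```text
[ 75  15 199] [ 74  16 206] [ 20  31 149] [138  15  84]
51 [ 379  178   56   77 1661] [404.3 214.4]
52 [ 263  184   44   50 1329] [284.6 208.9]
66 [ 250  260   68   63 2378] [283.1 290.5]
70 [ 135  275   47   47 1202] [158.  299.6]
treadle ((551.7005615234375, -169.15121459960938), (227.9653778076172, 136.93084716796875), 7.617837429046631) px half size 1.47119341563786
guard ((563.6553955078125, 194.9986114501953), (125.7097396850586, 99.0143814086914), 17.964942932128906) px half size 1.47119341563786
other ((321.2103271484375, 196.52908325195312), (162.6852569580078, 131.33694458007812), 66.39585876464844) px half size 1.47119341563786
other ((287.98583984375, 565.7374267578125), (125.69950103759766, 99.29154968261719), 24.45136070251465) px half size 1.47119341563786
rib 130 [0.56590633 0.19595498]
[0.95106802 0.30898157] 0.31412202145382523 -0.043984247083962924 0.045463900769506474
kn px 276.42857142857144 182.61428571428573 70 [0.64094765 0.2192901  0.02      ]
tread ((501.33392333984375, -208.19850158691406), (17.998233795166016, 7.99412202835083), 21.40733528137207)
```

Request:
{"op": "play_rows", "data": {"targets": [[0, 0, 0.07, 0.0375, -0.046, 0, 0], [0, 0, 0.07, 0.0375, -0.046, 0, 0], [0, 0, 0.07, 0.0375, -0.046, 0, 0], [0, 0, 0.07, 0.0375, -0.046, 0, 0], [0, 0, 0.07, 0.0375, -0.046, 0, 0], [0, 0, 0.07, 0.0375, -0.046, 0, 0], [0, 0, 0, 0.012, -0.049, 0.006, 0], [0, 0, 0, 0.012, -0.049, 0.006, 0], [0, 0, 0, 0.012, -0.049, 0.006, 0], [0, 0, 0, 0.012, -0.049, 0.006, 0], [0, 0, 0, 0.012, -0.049, 0.006, 0], [0, 0, 0, 0.012, -0.049, 0.006, 0]]}}

```text
t: 1.6
eef_pos: [0.4948, 0.0579, 0.268]
ee_rot: [3.133, 0.003, 0.147]
force: [2.3, 1.2, 1.5]
width: 0.0004
```

Request:
{"op": "play_rows", "data": {"targets": [[0, 0, 0, 0.012, -0.049, 0.01, 0], [0, 0, 0, 0.012, -0.049, 0.01, 0], [0, 0, 0, 0.012, -0.049, 0.01, 0], [0, 0, 0, 0.012, -0.049, 0.01, 0], [0, 0, -0.01, 0.006, -0.03, 0.005, 0], [0, 0, 0, 0, 0, 0, 0]]}}

```text
t: 2.35
eef_pos: [0.5485, -0.1791, 0.3129]
ee_rot: [3.134, 0.006, 0.133]
force: [-1.3, -0.4, 0.2]
width: 0.0006
```

Run:
```python
from h import *
s=get_state(); print(s["eef_pos"],s["ee_rot"],s["force"],abs(s["qd"]).max())
E=wristE(); im,d=grab_frame("wrist"); cv2.imwrite("pics/w1.png",im); np.savez("w1.npz",im=im,d=d,E=E)
y=.133;c,sn=np.cos(y),np.sin(y);o=np.array([.5517,-.1692])
R=np.array([[c,-sn],[sn,c]])
for n,p,z in [("hinge",(.08,0),.155),("tread",(-.073,0),.074),("c1",(.115,.07),.008),("c2",(-.115,.07),.008)]:
    print(n,proj("wrist",[*(o+R@p),z],E).round(1))
```

```text
[ 0.54846125 -0.17910314  0.31288285] [3.13381552 0.00616746 0.13253269] [-1.27166131 -0.43202186  0.17266087] 0.015020847338086821
hinge [300.7 117.8]
tread [304.5 270.7]
c1 [239.7  86.4]
c2 [250.1 283.4]
```

View pics/w1.png

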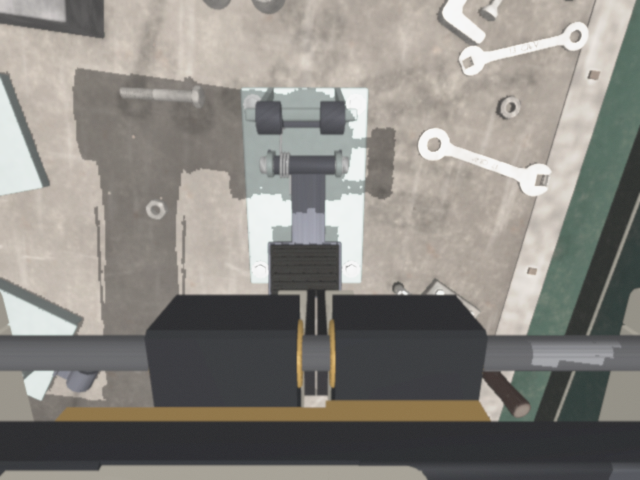

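Wrist view: the knuckles are at about (268,117) and (333,117), and the tread's middle is at (305,267). My predictions were (301,118) and (304,271), so they agree. I'll refine the knuckles.

Run:
```python
from h import *
f=np.load("w1.npz"); im,d,E=f["im"],f["d"],f["E"]
cv2.imwrite("pics/w1c.png",cv2.resize(im[80:150,230:380],None,fx=5,fy=5,interpolation=cv2.INTER_CUBIC))
g=cv2.cvtColor(im,cv2.COLOR_BGR2GRAY); m=np.zeros_like(g); m[95:140,245:360]=(g[95:140,245:360]<70)
n,lab,st,ce=cv2.connectedComponentsWithStats(m)
for i in range(1,n):
    if st[i,4]>50: print(st[i],ce[i].round(1))
print(d[110:124:3,268],d[110:124:3,333],d[110:124:3,300])
P=cloud("wrist",d,E)
for u,v in [(268,117),(333,117),(260,117),(340,117)]: print(P[v,u].round(4), onz("wrist",u,v,.166,E).round(4))
```

```text
[0.27924576 0.27809528 0.27854735 0.27869925 0.2792539 ] [0.278241   0.27853876 0.27806896 0.2794119  0.27957442] [0.30806747 0.3074665  0.3093499  0.30843246 0.3136085 ]
[ 0.6282 -0.1357  0.1675] [ 0.6282 -0.1356  0.166 ]
[ 0.6344 -0.1819  0.1668] [ 0.6344 -0.1819  0.166 ]
[ 0.6274 -0.13    0.1675] [ 0.6274 -0.1299  0.166 ]
[ 0.6351 -0.1869  0.1668] [ 0.6351 -0.1869  0.166 ]
```

View pics/w1c.png

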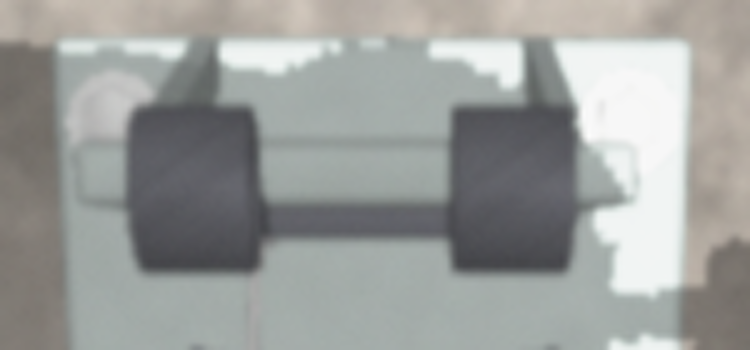

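Request:
{"op": "play_rows", "data": {"targets": [[0, 0, 0, -0.023, 0, -0.01, 0], [0, 0, 0, -0.023, 0, -0.03, 0], [0, 0, 0, -0.023, 0, -0.05, 0], [0, 0, 0, 0, 0, -0.05, 0], [0, 0, 0, 0, 0, -0.04, 0], [0, 0, 0, 0, 0, -0.015, 0], [0, 0, 0, 0, 0, 0, 0]]}}

```text
t: 3.28
eef_pos: [0.4742, -0.172, 0.1118]
ee_rot: [3.136, 0.006, 0.14]
force: [0.5, -0.1, 0.8]
width: 0.0009
```

Request:
{"op": "play_rows", "data": {"targets": [[0, 0, -0.007, 0.005, -0.007, -0.01, 0], [0, 0, 0, 0, 0, -0.012, 0], [0, 0, 0, 0, 0, -0.01, 0], [0, 0, 0, 0, 0, -0.008, 0], [0, 0, 0, 0, 0, -0.008, 0]]}}

```text
t: 3.9
eef_pos: [0.4797, -0.1791, 0.0634]
ee_rot: [3.135, 0.004, 0.134]
force: [-4.4, 1.1, 7.4]
width: 0.0001
```

Request:
{"op": "play_rows", "data": {"targets": [[0, 0, 0, 0, 0, -0.005, 0], [0, 0, 0, 0, 0, -0.004, 0], [0, 0, 0, 0, 0, -0.003, 0]]}}

```text
t: 4.28
eef_pos: [0.4794, -0.1793, 0.0528]
ee_rot: [3.134, 0.005, 0.135]
force: [-15.2, 10.6, 47.0]
width: 0.0006
```

Request:
{"op": "play_rows", "data": {"targets": [[0, 0, 0, 0, 0, -0.001, 0], [0, 0, 0, 0, 0, -0.001, 0]]}}

```text
t: 4.53
eef_pos: [0.4793, -0.1792, 0.0538]
ee_rot: [3.133, 0.004, 0.136]
force: [-4.8, 2.8, 14.7]
width: 0.0009
```

Run:
```python
from h import *
s=get_state(); print(s["eef_pos"],s["force"])
im,d=grab_frame("scene"); cv2.imwrite("pics/s1.png",cv2.resize(im[200:340,330:530],None,fx=4,fy=4,interpolation=cv2.INTER_CUBIC))
```

```text
[ 0.47929198 -0.17922149  0.05382253] [-4.84346148  2.81233095 14.66486258]
```

View pics/s1.png

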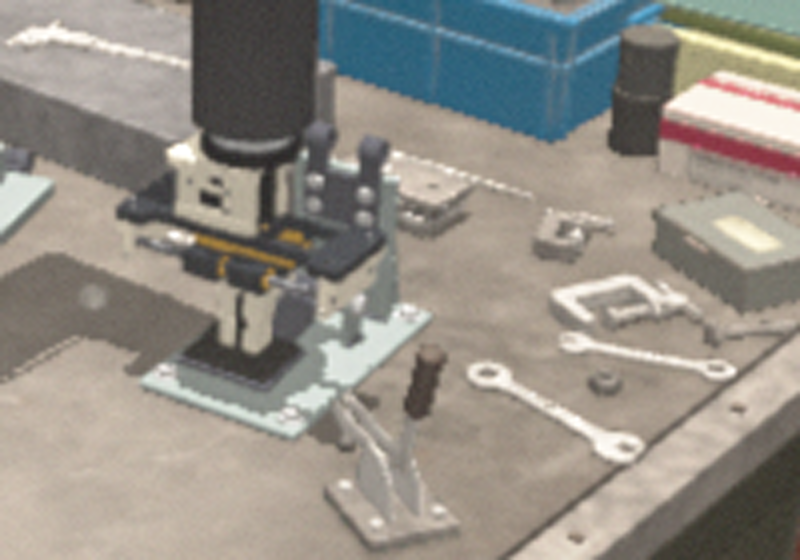

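The tip is at 43 mm with 15 N on it, so the pedal is down on its stop. I'll hold it a moment longer, then release gently.

Request:
{"op": "play_rows", "data": {"targets": [[0, 0, 0, 0, 0, -0.0015, 0], [0, 0, 0, 0, 0, -0.0015, 0], [0, 0, 0, 0, 0, -0.0015, 0], [0, 0, 0, 0, 0, -0.0015, 0], [0, 0, 0, 0, 0, -0.0015, 0], [0, 0, 0, 0, 0, -0.0015, 0], [0, 0, 0, 0, 0, -0.0015, 0], [0, 0, 0, 0, 0, -0.0015, 0]]}}

```text
t: 5.58
eef_pos: [0.4792, -0.1792, 0.0535]
ee_rot: [3.13, -0.002, 0.141]
force: [-7.9, 4.9, 22.8]
width: 0.0006
```

Request:
{"op": "play_rows", "data": {"targets": [[0, 0, 0, 0, 0, 0.01, 0], [0, 0, 0, 0, 0, 0.012, 0], [0, 0, 0, 0, 0, 0.012, 0], [0, 0, 0, 0, 0, 0.025, 0], [0, 0, 0, 0, 0, 0.05, 0], [0, 0, 0, 0, 0.02, 0.05, 0.3], [0, 0, 0, 0.005, 0.04, 0.05, 0.8], [0, 0, 0.03, 0.005, 0.045, 0.03, 1], [0, 0, 0.03, 0.005, 0.05, 0.0, 1], [0, 0, 0.03, 0.005, 0.05, 0.0, 1], [0, 0, 0.03, 0.005, 0.05, 0.0, 1], [0, 0, 0.03, 0.005, 0.05, 0, 1]]}}

```text
t: 7.08
eef_pos: [0.5046, 0.13, 0.2992]
ee_rot: [3.133, 0.001, 0.287]
force: [1.2, 1.2, -0.7]
width: 0.0648
```

Run:
```python
from h import *
s=get_state(); print(s["eef_pos"],s["ee_rot"],s["force"])
im,d=grab_frame("top"); P=cloud("top",d)
for v in range(229,248,3): print(v,(P[v,390:432:3,2]*1000).astype(int))
```

```text
[0.50456678 0.13000591 0.29918455] [3.13267286e+00 1.09329400e-03 2.87269338e-01] [ 1.22737371  1.1799627  -0.65092982]
229 [ 4  5 12 62 68 67 63 66 68 67 67 72 66  6]
232 [ 6  9 10 66 66 72 64 73 71 71 68 71 71  5]
235 [ 8 10  5 61 72 71 72 76 76 74 70 70 74 13]
238 [ 7 13  7 11 69 74 65 74 76 75 77 72 76  9]
241 [ 8  1  9 10 74 75 73 74 71 77 71 72 77 14]
244 [ 9  7  8 10 74 79 75 82 82 74 75 79 76 15]
247 [16 11  5  2 69 80 82 73 70 71 71  8  4  4]
```

Run:
```python
from h import *
E=wristE(); im,d=grab_frame("wrist"); cv2.imwrite("pics/w2.png",im); np.savez("w2.npz",im=im,d=d,E=E)
P=cloud("wrist",d,E)
hsv=cv2.cvtColor(im,cv2.COLOR_BGR2HSV)
m=((P[...,2]>.036)&(P[...,2]<.06)&(P[...,0]>.5)&(P[...,0]<.62)&(P[...,1]>.13)&(P[...,1]<.27))
Q=P[m];c=Q.mean(0);print(len(Q),c)
r=cv2.minAreaRect((Q[:,:2]*1000).astype(np.float32));print(r)
U,S,V=np.linalg.svd(Q[:,:2]-c[:2],full_matrices=False);v=V[0]*np.sign(V[0][0]);print("yaw",np.arctan2(v[1],v[0]))
# plate
m=((P[...,2]>.009)&(P[...,2]<.06)&(P[...,0]>.45)&(P[...,0]<.7)&(P[...,1]>.10)&(P[...,1]<.3)).astype(np.uint8)
n,lab,st,ce=cv2.connectedComponentsWithStats(cv2.medianBlur(m,5));i=1+st[1:,4].argmax();print(st[i],ce[i])
```

```text
1251 [0.56959935 0.19715605 0.04814914]
((568.0372314453125, 197.2036895751953), (89.66767120361328, 12.255284309387207), 17.861268997192383)
yaw 0.31269422885079834
[  222    29   100   163 12393] [272.98297426 122.78883241]
```

View pics/w2.png

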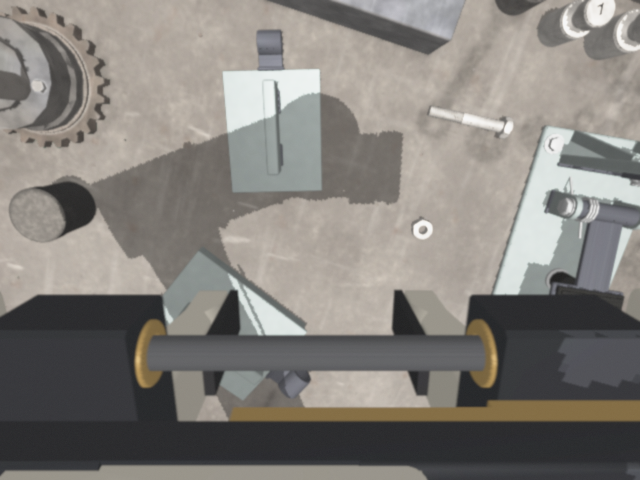

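Request:
{"op": "play_rows", "data": {"targets": [[0, 0, 0.01, 0.02, 0.022, -0.04, 1], [0, 0, 0.01, 0.02, 0.022, -0.05, 1], [0, 0, 0.005, 0.015, 0.015, -0.05, 1], [0, 0, 0, 0.003, 0.003, -0.035, 1], [0, 0, 0, 0, 0, 0, 1]]}}

```text
t: 7.8
eef_pos: [0.5623, 0.1942, 0.1183]
ee_rot: [3.132, 0.005, 0.316]
force: [0.4, -0.2, 0.9]
width: 0.0875
```

Request:
{"op": "play_rows", "data": {"targets": [[0.008, -0.002, -0.003, 0.0037, 0.0018, -0.03, 1], [0, 0, 0, 0, 0, -0.03, 1], [0, 0, 0, 0, 0, -0.018, 1], [0, 0, 0, 0, 0, -0.005, 1]]}}

```text
t: 8.3
eef_pos: [0.5689, 0.196, 0.0409]
ee_rot: [3.14, -0.007, 0.313]
force: [-0.2, -1.0, -0.6]
width: 0.0874
```

Request:
{"op": "play_rows", "data": {"targets": [[-0.001, 0.004, 0, -0.002, 0, -0.007, 1], [0, 0.001, 0, -0.0003, 0, -0.002, 1], [0, 0, 0, 0, 0, 0, 1]]}}

```text
t: 8.68
eef_pos: [0.568, 0.1966, 0.0349]
ee_rot: [-3.141, -0.006, 0.313]
force: [0.5, 0.0, 0.1]
width: 0.0877
```

Request:
{"op": "play_rows", "data": {"targets": [[-0.002, 0.006, 0, -0.001, 0, -0.004, 1], [0, 0, 0, 0, 0, 0, 0.2], [0, 0, 0, 0, 0, 0, 0], [0, 0, 0, 0, 0, 0, 0], [0, 0, 0, 0, 0, 0, 0], [0, 0, 0, 0, 0, 0, 0]], "grip_force": 45}}

```text
t: 9.43
eef_pos: [0.5673, 0.1969, 0.0314]
ee_rot: [-3.141, -0.0, 0.313]
force: [0.2, 0.6, -0.4]
width: 0.0432
```

Request:
{"op": "play_rows", "data": {"targets": [[0, 0, 0, 0, 0, 0, 0], [0, 0, 0, 0, 0, 0, 0], [0, 0, 0, 0, 0, 0, 0], [0, 0, 0, 0, 0, 0, 0], [0, 0, 0, 0, 0, 0, 0], [0, 0, 0, 0, 0, 0, 0]], "grip_force": 45}}

```text
t: 10.18
eef_pos: [0.5673, 0.1969, 0.0314]
ee_rot: [-3.141, -0.0, 0.313]
force: [0.2, 0.3, 0.4]
width: 0.0117
```

Request:
{"op": "play_rows", "data": {"targets": [[0, 0, 0, 0, 0, 0.005, 0], [0, 0, 0, 0, 0, 0.015, 0], [0, 0, 0, 0, 0, 0.03, 0], [0, 0, 0, 0, 0, 0.04, 0], [0, 0, 0, 0, 0, 0.04, 0], [0, 0, 0, 0, 0, 0.04, 0], [0, 0, 0, 0, 0, 0.04, 0], [0, 0, 0, 0, 0, 0.02, 0], [0, 0, 0, 0, 0, 0, 0]]}}

```text
t: 11.3
eef_pos: [0.5622, 0.1938, 0.2726]
ee_rot: [-3.141, 0.004, 0.312]
force: [-0.4, -0.8, -4.8]
width: 0.0118
```

Run:
```python
from h import *
s=get_state(); print(s["eef_pos"],s["ee_rot"],s["force"],s["moment"],s["width"])
E=wristE(); im,d=grab_frame("wrist"); cv2.imwrite("pics/w3.png",im); np.savez("w3.npz",im=im,d=d,E=E)
im,d=grab_frame("scene"); cv2.imwrite("pics/s3.png",im[100:340,200:520])
```

```text
[0.56222517 0.19380559 0.27260677] [-3.14051832  0.00415905  0.31190705] [-0.39457543 -0.75439163 -4.78057467] [-4.89134745e-02 -1.19035448e-01 -3.88305353e-05] 0.011768980026617049
```

View pics/w3.png

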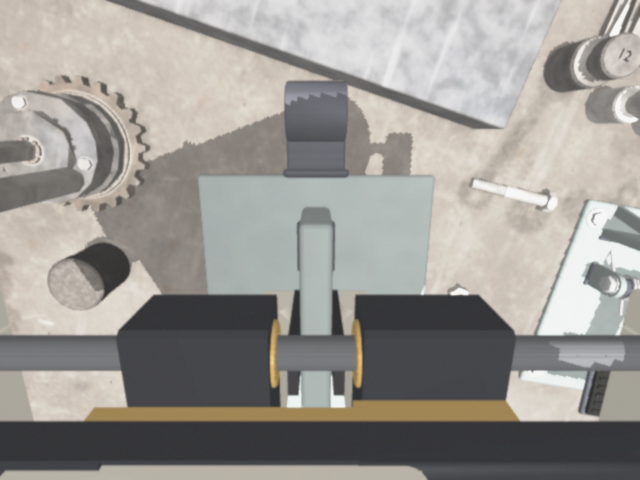

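View pics/s3.png

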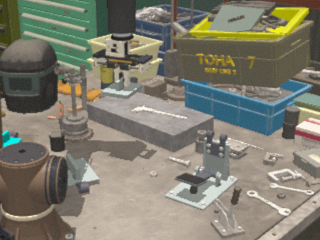

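```bash
cat > meas.py <<'E'
from h import *
def toolcloud(d):
    K=camera_params("wrist")["camera_matrix"];H=camera_params("wrist")["hand_eye"]
    v,u=np.mgrid[0:480,0:640]
    c=np.stack([(u-K[0,2])/K[0,0]*d,-(v-K[1,2])/K[1,1]*d,-d],-1)
    return c@H[:3,:3].T+H[:3,3]
def guard_in_tool(im,d):
    T=toolcloud(d)
    m=np.zeros(d.shape,bool); m[190:285,215:290]=1; m[190:285,345:420]=1
    Q=T[m]; Q=Q[abs(Q[:,2]-np.median(Q[:,2]))<.01]
    A=np.c_[Q[:,:2],np.ones(len(Q))]; k=np.linalg.lstsq(A,Q[:,2],rcond=None)[0]
    print("plate z=",k, "med",np.median(Q[:,2]),"at origin",k[2],"at x=.08",k[2]+.08*k[0])
    m=np.zeros(d.shape,bool); m[70:165,270:365]=1
    m&=(abs(T[...,2]-np.median(T[90:130,300:335,2]))<.025)
    Q=T[m]; print("knuckle n",len(Q),"x",np.percentile(Q[:,0],[1,50,99]),"y",np.percentile(Q[:,1],[.5,50,99.5]),"zmin",np.percentile(Q[:,2],[1,5,50]))
    for v in range(76,180,6): print(v,T[v,305:330].mean(0).round(4))
if __name__=="__main__":
    f=np.load("w3.npz"); guard_in_tool(f["im"],f["d"])
    cv2.imwrite("pics/w3c.png",cv2.resize(f["im"][70:190,250:390],None,fx=5,fy=5,interpolation=cv2.INTER_CUBIC))
E
python3 meas.py
```

```text
plate z= [0.00206789 0.00068064 0.01586259] med 0.015925274862560193 at origin 0.015862587967135015 at x=.08 0.016028019435157973
knuckle n 5180 x [0.06371949 0.0804422  0.09596583] y [-0.01125344  0.00075575  0.01241034] zmin [0.00529399 0.00592031 0.00911277]
76 [0.1277 0.0017 0.2696]
82 [0.0948 0.0011 0.0131]
88 [0.0924 0.0011 0.0097]
94 [0.0901 0.0011 0.0074]
100 [0.0879 0.0011 0.0071]
106 [0.0858 0.0011 0.0065]
112 [0.0836 0.0011 0.0063]
118 [0.0815 0.0011 0.0066]
124 [0.0794 0.0012 0.0073]
130 [0.0772 0.0012 0.0085]
136 [0.0749 0.0012 0.0111]
142 [0.0724 0.0012 0.0157]
148 [0.0701 0.0012 0.0155]
154 [0.0677 0.0012 0.0155]
160 [0.0653 0.0012 0.0155]
166 [0.0634 0.001  0.009 ]
172 [0.0606 0.0012 0.0136]
178 [0.0579 0.0012 0.0159]
```

View pics/w3c.png

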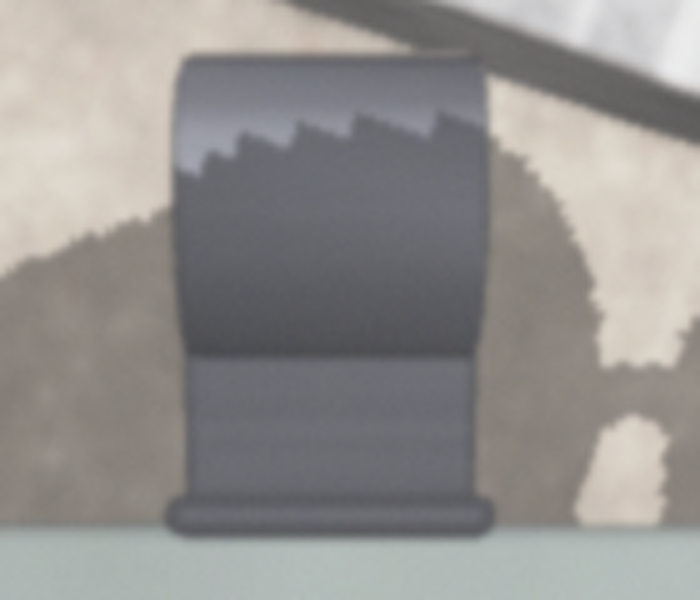

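Run:
```python
from h import *
f=np.load("w1.npz"); im,d,E=f["im"],f["d"],f["E"]; P=cloud("wrist",d,E)
y=.133; R=np.array([[np.cos(y),-np.sin(y)],[np.sin(y),np.cos(y)]])
for a,b in [(260,278),(324,341)]:
    Q=P[103:132,a:b].reshape(-1,3); Q=Q[Q[:,2]>.15]; L=np.c_[Q[:,:2]@R,Q[:,2]]
    A=np.c_[2*L[:,0],2*L[:,2],np.ones(len(L))]; s=np.linalg.lstsq(A,L[:,0]**2+L[:,2]**2,rcond=None)[0]
    print("circle x,z,r",s[0],s[1],np.sqrt(s[2]+s[0]**2+s[1]**2),"top",np.percentile(L[:,2],98),"x range",L[:,0].min(),L[:,0].max())
m=(P[...,2]>.15)&(P[...,2]<.175);m[:95]=0;m[140:]=0;m[:,:240]=0;m[:,360:]=0
L=P[m];l=np.c_[L[:,:2]@R,L[:,2]];yy=np.sort(l[:,1]);g=np.diff(yy).argmax();print("y extents",yy[0],yy[g],yy[g+1],yy[-1],np.percentile(yy,[.5,99.5]))
h=onz("wrist",301,117.5,.155,E);print("sil",h,h[:2]@R)
th=np.array([.0,0]);
for hx in [h[:2]]:
    yw=.133;c,s=np.cos(yw),np.sin(yw)
    b=np.array([.0842*c+.0006*s,.0842*s-.0006*c]); print("TCP target",hx-b,"z",.155+.0183)
```

```text
circle x,z,r 0.6043879724712111 0.3118094084053462 0.1464648515319784 top 0.16816208756725395 x range 0.5949557413550101 0.6144140814347466
circle x,z,r 0.6047313243299899 0.15715307102193624 0.01025332871887993 top 0.16807183067494727 x range 0.5949774634788649 0.6144753427025486
y extents -0.272815583818117 -0.2550757514181361 -0.2260889938243155 -0.20794195430523538 [-0.27248659 -0.20833013]
sil [ 0.63120812 -0.15879168  0.155     ] [ 0.60457654 -0.24109272]
TCP target [ 0.54767216 -0.16936259] z 0.1733
```

Request:
{"op": "play_rows", "data": {"targets": [[0, 0, -0.01, -0.001, -0.02, 0, 0], [0, 0, -0.02, -0.0015, -0.04, 0, 0], [0, 0, -0.02, -0.0015, -0.04, 0, 0], [0, 0, -0.02, -0.0015, -0.04, 0, 0], [0, 0, -0.02, -0.0015, -0.04, 0, 0], [0, 0, -0.02, -0.0015, -0.04, 0, 0], [0, 0, -0.02, -0.0015, -0.04, 0, 0], [0, 0, -0.02, -0.0015, -0.04, 0, 0], [0, 0, -0.01, -0.0015, -0.03, 0, 0], [0, 0, 0, 0, -0.01, 0, 0], [0, 0, 0, 0, 0, 0, 0]]}}

```text
t: 12.78
eef_pos: [0.5361, -0.1636, 0.2544]
ee_rot: [-3.141, 0.035, 0.141]
force: [-0.2, -0.2, -4.6]
width: 0.0116
```

Request:
{"op": "play_rows", "data": {"targets": [[0.003, -0.02, -0.005, 0.006, -0.003, 0, 0], [0.002, -0.015, -0.003, 0.0057, -0.0025, 0, 0], [0, 0, 0, 0, 0, 0, 0]]}}

```text
t: 13.15
eef_pos: [0.5487, -0.1676, 0.2539]
ee_rot: [-3.14, -0.002, 0.135]
force: [-0.3, 0.2, -4.0]
width: 0.0118
```

Request:
{"op": "play_rows", "data": {"targets": [[0, 0.002, -0.002, -0.001, -0.0014, -0.01, 0], [0, 0, 0, 0, 0, -0.01, 0], [0, 0, 0, 0, 0, 0, 0]]}}

```text
t: 13.52
eef_pos: [0.5473, -0.1682, 0.232]
ee_rot: [-3.14, 0.001, 0.134]
force: [-0.2, -0.7, -4.1]
width: 0.0118
```

Run:
```python
from meas import *
s=get_state(); print(s["eef_pos"],s["ee_rot"],s["force"])
E=wristE(); im,d=grab_frame("wrist"); cv2.imwrite("pics/w4.png",im); np.savez("w4.npz",im=im,d=d,E=E)
guard_in_tool(im,d)
```

```text
[ 0.54732468 -0.16820521  0.23202724] [-3.13967996e+00  1.03883757e-03  1.34042693e-01] [-0.16586503 -0.68819215 -4.1320249 ]
plate z= [0.00145484 0.00052655 0.01586661] med 0.015921157899564248 at origin 0.015866607280338993 at x=.08 0.01598299484849374
knuckle n 5180 x [0.06382673 0.08056108 0.09600493] y [-0.01129089  0.00071121  0.01235366] zmin [0.00526958 0.00590564 0.00913972]
76 [0.1215 0.0016 0.2168]
82 [0.0949 0.0011 0.013 ]
88 [0.0925 0.0011 0.0099]
94 [0.0902 0.0011 0.0076]
100 [0.0881 0.0011 0.0072]
106 [0.0859 0.0011 0.0067]
112 [0.0838 0.0011 0.0062]
118 [0.0816 0.0011 0.0066]
124 [0.0795 0.0011 0.0073]
130 [0.0773 0.0011 0.0086]
136 [0.075  0.0011 0.0109]
142 [0.0728 0.0012 0.009 ]
148 [0.0702 0.0011 0.0155]
154 [0.0678 0.0012 0.0153]
160 [0.0654 0.0012 0.0155]
166 [0.063  0.0012 0.0154]
172 [0.0607 0.0012 0.0136]
178 [0.058  0.0012 0.016 ]
```

View pics/w4.png

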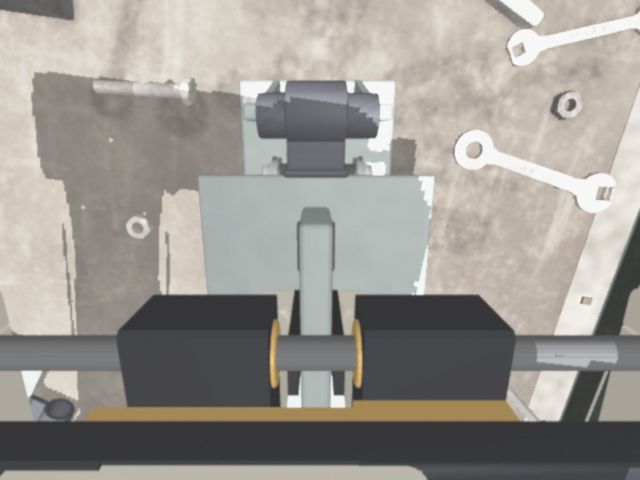

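The bracket's knuckle ends show at (257,115) and (379,115), on either side of the guard's knuckle at (285–348). I'll check their midpoint against the guard's bore.

Run:
```python
from h import *
f=np.load("w4.npz"); im,d,E=f["im"],f["d"],f["E"]; P=cloud("wrist",d,E)
y=.133; R=np.array([[np.cos(y),-np.sin(y)],[np.sin(y),np.cos(y)]])
m=(P[...,2]>.145)&(P[...,2]<.175);m[:85]=0;m[145:]=0;m[:,:240]=0;m[:,400:]=0
l=P[m][:,:2]@R; print("outer y",np.percentile(l[:,1],[.5,99.5]),"mid",np.percentile(l[:,1],[.5,99.5]).mean(),"x rng",np.percentile(l[:,0],[1,99]), np.percentile(P[m][:,2],[98]))
mg=(P[...,2]>.21)&(P[...,2]<.24);mg[:75]=0;mg[138:]=0;mg[:,:270]=0;mg[:,365:]=0
g=P[mg][:,:2]@R; print("guard y",np.percentile(g[:,1],[.5,99.5]),np.percentile(g[:,1],[.5,99.5]).mean())
T=np.linalg.inv(E@np.eye(4)); 
s=get_state(); Rt=Rot.from_euler('xyz',s["ee_rot"]).as_matrix(); b=s["eef_pos"]+Rt@[.0842,.0006,.0183]; print("bore",b,b[:2]@R,"hinge",np.array([.6312,-.1586])@R)
```

```text
outer y [-0.27265694 -0.20843717] mid -0.2405470519663963 x rng [0.59338343 0.61674971] [0.16803949]
guard y [-0.25155364 -0.22785133] -0.2397024829997943
bore [ 0.63113607 -0.15758619  0.21423744] [ 0.60466498 -0.23988832] hinge [ 0.60459391 -0.24090165]
```

Request:
{"op": "play_rows", "data": {"targets": [[0, 0, -0.001, 0, -0.0009, -0.01, 0], [0, 0, 0, 0, 0, -0.01, 0], [0, 0, 0, 0, 0, 0, 0]]}}

```text
t: 13.95
eef_pos: [0.5476, -0.1693, 0.2111]
ee_rot: [-3.14, 0.0, 0.133]
force: [0.4, 0.1, -4.8]
width: 0.0114
```

Request:
{"op": "play_rows", "data": {"targets": [[0, 0, 0, 0, 0.0003, -0.008, 0], [0, 0, 0, 0, 0, -0.008, 0], [0, 0, 0, 0, 0, -0.004, 0], [0, 0, 0, 0, 0, 0, 0]]}}

```text
t: 14.45
eef_pos: [0.5477, -0.169, 0.1897]
ee_rot: [-3.14, 0.0, 0.133]
force: [0.0, -0.3, -4.4]
width: 0.0114
```

Request:
{"op": "play_rows", "data": {"targets": [[0, 0, 0, -0.0001, 0, -0.006, 0], [0, 0, 0, 0, 0, -0.006, 0], [0, 0, 0, 0, 0, -0.003, 0], [0, 0, 0, 0, 0, 0, 0]]}}

```text
t: 14.95
eef_pos: [0.5478, -0.169, 0.174]
ee_rot: [-3.14, -0.0, 0.133]
force: [0.5, 0.8, -4.8]
width: 0.0121
```

```bash
cat > chk.py <<'E'
from meas import *
import sys
k=sys.argv[1]
s=get_state(); print(s["t"],s["eef_pos"],s["ee_rot"],s["force"],s["width"])
Rt=Rot.from_euler('xyz',s["ee_rot"]).as_matrix(); b=s["eef_pos"]+Rt@[.0842,.0006,.0183]
y=.133; R=np.array([[np.cos(y),-np.sin(y)],[np.sin(y),np.cos(y)]])
print("bore",b,b[:2]@R,"hinge .6046 -.2407")
E=wristE(); im,d=grab_frame("wrist"); cv2.imwrite(f"pics/w{k}.png",im); np.savez(f"w{k}.npz",im=im,d=d,E=E)
cv2.imwrite(f"pics/w{k}c.png",cv2.resize(im[65:185,235:400],None,fx=4.8,fy=4.8,interpolation=cv2.INTER_CUBIC))
P=cloud("wrist",d,E)
m=(P[...,2]>.14)&(P[...,2]<.18);m[:75]=0;m[135:]=0;m[:,:230]=0;m[:,400:]=0
l=np.c_[P[m][:,:2]@R,P[m][:,2]]; print("y all",np.percentile(l[:,1],[.3,99.7]))
# profile along y at crown
for a in np.arange(-.274,-.206,.003):
    q=l[(abs(l[:,1]-a)<.0015)]
    if len(q)>8: print(round(a,4),len(q),"x",np.percentile(q[:,0],[2,98]).round(4),"ztop",np.percentile(q[:,2],95).round(4))
sc,_=grab_frame("scene"); cv2.imwrite(f"pics/s{k}.png",cv2.resize(sc[200:320,340:480],None,fx=5,fy=5,interpolation=cv2.INTER_CUBIC))
E
python3 chk.py 5
```

```text
14.95 [ 0.54783703 -0.16903513  0.17400592] [-3.14028601e+00 -2.54010637e-04  1.33137552e-01] [ 0.53265641  0.78098778 -4.84318075] 0.012079537447609633
bore [ 0.63137296 -0.15842841  0.15572654] [ 0.6047881  -0.24075451] hinge .6046 -.2407
y all [-0.27240607 -0.20852163]
-0.274 20 x [0.5965 0.6154] ztop 0.1661
-0.271 410 x [0.5967 0.6163] ztop 0.1677
-0.268 439 x [0.5967 0.6162] ztop 0.1678
-0.265 431 x [0.5967 0.6163] ztop 0.1677
-0.262 430 x [0.5967 0.6162] ztop 0.1677
-0.259 432 x [0.5967 0.6162] ztop 0.1678
-0.256 574 x [0.5967 0.6157] ztop 0.1674
-0.253 146 x [0.5967 0.6155] ztop 0.1681
-0.25 437 x [0.5967 0.6162] ztop 0.1683
-0.247 429 x [0.5967 0.6162] ztop 0.1682
-0.244 428 x [0.5967 0.6162] ztop 0.1681
-0.241 440 x [0.5967 0.6162] ztop 0.1682
-0.238 435 x [0.5967 0.6162] ztop 0.1683
-0.235 436 x [0.5967 0.6162] ztop 0.1685
-0.232 432 x [0.5967 0.6162] ztop 0.1683
-0.229 251 x [0.5967 0.6161] ztop 0.1683
-0.226 449 x [0.5967 0.6157] ztop 0.1673
-0.223 433 x [0.5967 0.6163] ztop 0.1678
-0.22 432 x [0.5967 0.6162] ztop 0.1677
-0.217 428 x [0.5967 0.6162] ztop 0.1677
-0.214 441 x [0.5967 0.6163] ztop 0.1677
-0.211 432 x [0.5967 0.6162] ztop 0.1676
-0.208 158 x [0.5967 0.6161] ztop 0.1676
```

View pics/w5c.png

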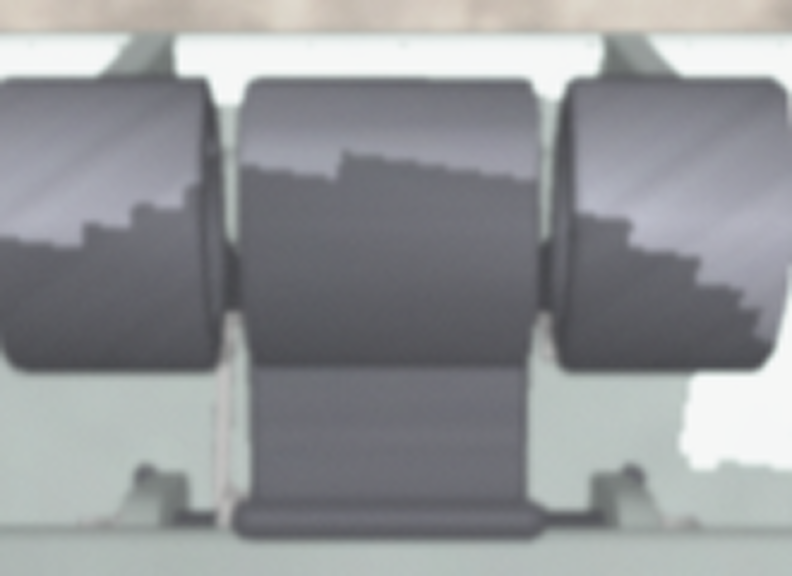

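View pics/s5.png

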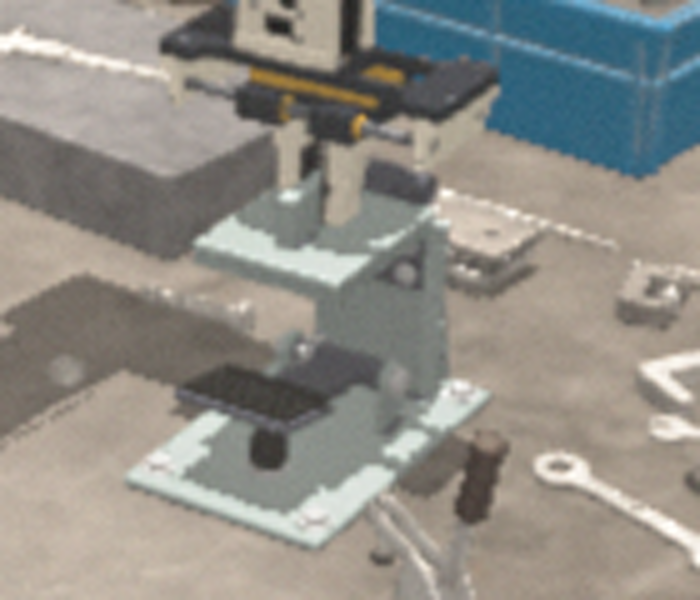

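Request:
{"op": "play_rows", "data": {"targets": [[0, 0, 0, -0.0003, 0, -0.0006, 0], [0, 0, 0, 0, 0, 0, 0], [0, 0, 0, 0, 0, 0, 0], [0, 0, 0, 0, 0, 0, 0]]}}

```text
t: 15.55
eef_pos: [0.548, -0.1691, 0.1743]
ee_rot: [-3.141, -0.002, 0.133]
force: [0.3, 0.0, -4.9]
width: 0.0118
```

```bash
python3 chk.py 6 | awk 'NR<4||NR%4==0'
python3 - <<'E'
from h import *
im,d=grab_frame("top"); cv2.imwrite("pics/top6.png",im[140:300,230:510])
print(get_state()["eef_pos"])
E
```

```text
15.55 [ 0.54800627 -0.16907581  0.17425832] [-3.14059859e+00 -1.72225656e-03  1.33222538e-01] [ 0.3456189   0.04051165 -4.89781436] 0.011765278522624559
bore [ 0.63156857 -0.15846411  0.15610277] [ 0.60497724 -0.24081584] hinge .6046 -.2407
y all [-0.27252287 -0.20846062]
-0.274 29 x [0.5971 0.6164] ztop 0.1667
-0.262 422 x [0.5969 0.6161] ztop 0.1676
-0.25 437 x [0.5969 0.6163] ztop 0.1686
-0.238 440 x [0.5969 0.6164] ztop 0.1687
-0.226 442 x [0.5968 0.6158] ztop 0.1673
-0.214 417 x [0.5969 0.616 ] ztop 0.1677
[ 0.54801552 -0.1690825   0.17424734]
```

View pics/w6c.png

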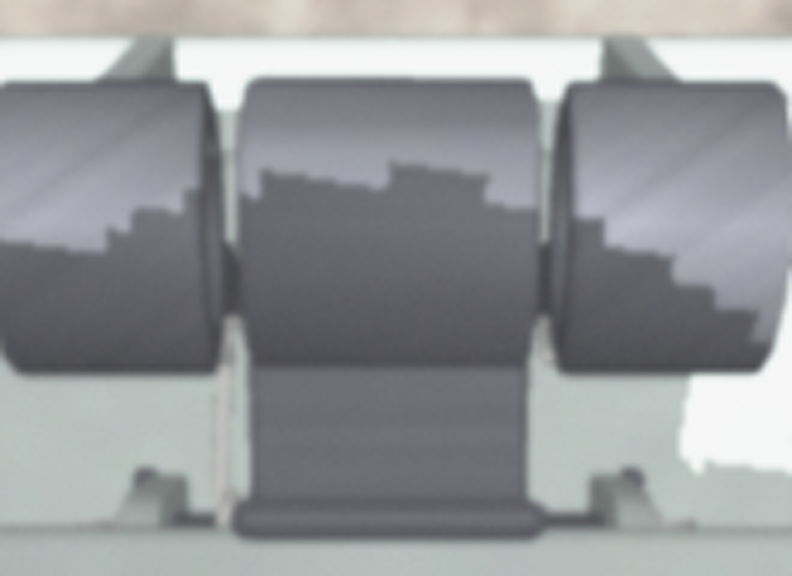

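View pics/top6.png

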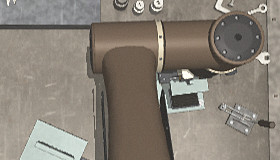

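It settled about 1 mm high, so I'll nudge it down.

Request:
{"op": "play_rows", "data": {"targets": [[0, 0.002, 0, -0.0004, 0, -0.0015, 0], [0, 0, 0, 0, 0, -0.0003, 0]]}}

```text
t: 15.95
eef_pos: [0.5475, -0.1691, 0.1723]
ee_rot: [-3.14, 0.001, 0.133]
force: [0.9, -0.2, -4.4]
width: 0.0115
```

```bash
python3 chk.py 7 | awk 'NR<4||NR%4==0'
python3 - <<'E'
from h import *
print(get_state()["eef_pos"])
E
```

```text
15.95 [ 0.54754681 -0.16908153  0.17226896] [-3.14031690e+00  5.22617087e-04  1.33242922e-01] [ 0.90091419 -0.18594118 -4.35494379] 0.011519037634856046
bore [ 0.6310676  -0.15846846  0.15392421] [ 0.60448012 -0.24075371] hinge .6046 -.2407
y all [-0.27209188 -0.2086473 ]
-0.271 394 x [0.5964 0.616 ] ztop 0.1676
-0.259 440 x [0.5964 0.616 ] ztop 0.1677
-0.247 427 x [0.5964 0.6159] ztop 0.1664
-0.235 432 x [0.5964 0.6159] ztop 0.1666
-0.223 448 x [0.5964 0.616 ] ztop 0.1676
-0.211 440 x [0.5964 0.6159] ztop 0.1677
[ 0.54764111 -0.16906476  0.17240142]
```

Request:
{"op": "play_rows", "data": {"targets": [[0, 0, 0, 0, 0, 0.0006, 0]]}}

```text
t: 16.18
eef_pos: [0.5476, -0.1691, 0.173]
ee_rot: [-3.14, 0.0, 0.133]
force: [-0.2, -0.4, -4.5]
width: 0.0119
```

```bash
python3 chk.py 8 | awk 'NR<4||NR%4==0'
python3 - <<'E'
from h import *
for i in range(3): im,d=grab_frame("top"); s=get_state(); print(s["eef_pos"],s["ee_rot"],s["force"])
E
```

```text
16.175 [ 0.5476484  -0.16907402  0.17299695] [-3.14038932e+00  3.12199325e-04  1.33342720e-01] [-0.18539048 -0.37132252 -4.51248371] 0.011912609782022906
bore [ 0.63117214 -0.15845341  0.15466996] [ 0.60458573 -0.24075266] hinge .6046 -.2407
y all [-0.27223321 -0.20855848]
-0.274 12 x [0.5963 0.613 ] ztop 0.1655
-0.262 440 x [0.5965 0.6163] ztop 0.1677
-0.25 430 x [0.5965 0.616 ] ztop 0.1673
-0.238 438 x [0.5965 0.6161] ztop 0.1673
-0.226 462 x [0.5965 0.6155] ztop 0.1674
-0.214 443 x [0.5965 0.6162] ztop 0.1678
[ 0.54767521 -0.16909696  0.17307386] [-3.14039587e+00  1.37802701e-04  1.33241780e-01] [-0.00755503 -1.07558929 -4.17978241]
[ 0.5476825  -0.16907241  0.17306287] [-3.14036267e+00  1.46958186e-04  1.33235224e-01] [ 0.1927407  -0.13780064 -4.94015217]
[ 0.5476601  -0.16910246  0.1730603 ] [-3.14038536e+00  1.35844393e-04  1.33229989e-01] [ 0.3970889   0.05094777 -5.67178309]
```

View pics/w8.png

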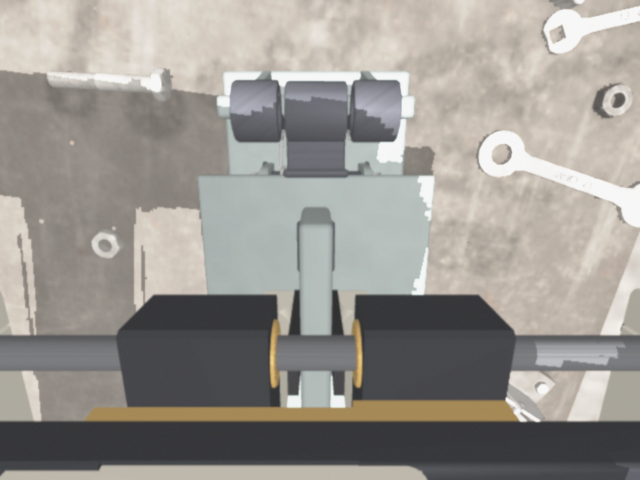

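The wrist view shows the guard's knuckle (285–348, 110) centred between the bracket's knuckles (231–281 and 351–401). The pose is steady, the bores line up to about 0.4 mm, the weight is in the gripper, and the bolt and nut are where they were. Handing in.

Run:
```python
from h import *
print(job_done()); s=get_state(); print(s["t"],s["eef_pos"],s["force"],s["width"])
```

```text
the job is handed in; nothing more can be done
None
the job is handed in; nothing more can be done
```

The pedal test and the guard placement are both done, and the job was handed in at about 16.4 s on the clock.

**Pedal:** I pressed the uncovered tread down to its stop, with the fingertips at about 43 mm. The hold lasted about 1.3 s at 15–23 N, and the force briefly reached 47 N on the fingertips as they met the stop. The depth image then showed the tread back at about 74 mm.

**Guard:** I gripped the smaller grey guard by its rib at 45 N and carried it, right side up, into the gap between the bracket's knuckles.

**Last checks:**
- **Bores:** they line up to about 0.1 mm along x and y. By depth the guard's knuckle is about 0.4 mm lower than the bracket's two. The camera calibration is only good to about 2 mm, but all three knuckles were measured with the same camera.
- **Level and weight:** the plate was level with the tool to about 0.002 rad when measured in the grip just before lowering, and the tool itself still read level at the end. The wrist force was about 4.2 to 5.7 N downward, much as when the guard hung free, so it is not resting on the bracket.
- **Corrections:** the guard settled about 1 mm high and then about 1 mm low before I trimmed it; the last readings were steady.
- **Other parts:** I did not touch the bolt, nut or spanner. By eye, the last wrist picture shows them where they were; I did not measure their positions again.

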